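Unclamp a honed bush: isolate, clear the screws, loosen the left-hand knob

TASK

The bush in the honing fixture is finished: first turn the red power isolator off, then pick every loose screw off the green plate into the blue tray so that the clamp arm's way is free. Only then loosen the yellow clamp knob, which has a left-hand thread (clockwise loosens; never tighten it further), all the way to its stop, swing the clamp arm well clear towards the robot, and stand the bush upright in the tray beside the screws, leaving the pliers and the screwdriver alone.

Things in the scene. Friction and masses are not known exactly. Their poses are not given: they have to be found in the camera images.
- fixture: honing fixture, fixed to the bench: a green steel plate 12 mm thick with a pillar, a clamp arm and a nest of four pins. Origin on the pillar's vertical axis, at bench height; z up. In its frame the plate reaches from x -0.205 to 0.045 and from y -0.045 to 0.19. At the start the arm points along its +y, with the nest on the way; the arm swings about the pillar towards -x (the robot's side).
- nest (a point): centre of the nest on the plate's top (12 mm above the bench), 95 mm along the fixture's +y from the pillar: four steel locating pins, 10 mm thick and 9 mm high, on the diagonals of the fixture's axes, 32.5 mm from the centre; the bush stands between them with about 2.5 mm play
- knob (a joint): left-hand clamp knob, yellow, on top of the pillar; rad, positive clockwise seen from above = loosening. 0 is tight, the stop at 3.2 (about half a turn) is fully loose; it starts between 0 and 0.3, and turning it anticlockwise tightens it further, down to -0.6. Turns against about 0.08 N m and stays where it is left. Its thread raises knob and clamp arm together by 4 mm per rad.
- knob_grip (a point): the middle of the yellow knob's grip bar, 8 mm below its top: a bar 14 mm thick, 56 mm long, 30 mm high on a round boss 38 mm across whose top lies 22 mm below this point. The bar runs along this point's x axis (white tick at the +x end), which points along the arm, the fixture's +y, at knob value 0; z up. 98 mm above the bench when tight.
- swing (a joint): blue clamp arm, turning about the pillar; rad, 0 over the nest, positive anticlockwise seen from above (towards the robot), stop at 1.65. Needs about 0.06 N m; stays where it is left. With the knob tight a spigot under it reaches 7 mm into the bush and blocks it; with the knob fully loose it is 6 mm above the bush, and its foot sweeps 14 mm above the plate, striking screws left there.
- handle (a point): on the black upright handle post at the end of the clamp arm, 150 mm from the pillar axis: a round post 15 mm thick; this point is 18 mm below its top and 24 mm above the arm's top face. 86 mm above the bench when tight.
- isolator (a joint): red rotary power isolator handle; rad, 0 = on (handle along the box's x axis), 1.571 = off (across the box), positive anticlockwise seen from above. An over-centre action (about 0.08 N m, besides 0.03 N m of friction) drives it to the nearer end when it is let go: past 0.8 it snaps to off.
- isolator_grip (a point): the middle of the red isolator handle's grip bar, 8 mm below its top: a bar 14 mm thick, 60 mm long, 30 mm high on a round boss 38 mm across whose top lies 22 mm below this point; the bar runs along this point's x axis; 76 mm above the bench, on a grey box 94 x 78 x 40 mm with a yellow dial.
- bush: brass bush: a plain tube, 50 mm outside, 26 mm bore, 32 mm high, about 0.2 kg, standing upright in the nest under the clamp arm; origin at the centre of its underside, z along its axis
- tray: blue open tray, fixed, 180 x 220 mm outside (along its x and y), 35 mm high, walls and floor 4 mm; origin at the centre of its underside
- screw_a: black socket screw, 70 mm long, 16 mm high. Lies along its own y axis with the head at +y (head 16 mm across); origin at the middle of its length, on its underside. Starts lying loose on the fixture plate. Absent in some runs.
- screw_b: black socket screw, 60 mm long, 16 mm high. Lies along its own y axis with the head at +y (head 16 mm across); origin at the middle of its length, on its underside. Starts lying loose on the fixture plate. Absent in some runs.
- screw_c: steel hex screw, 38 mm long, 19 mm high. Lies along its own y axis with the head at +y (head 16 mm across); origin at the middle of its length, on its underside. Starts lying loose on the fixture plate. Absent in some runs.
- screw_d: black socket screw, 41 mm long, 17 mm high. Lies along its own y axis with the head at +y (head 16 mm across); origin at the middle of its length, on its underside. Starts lying loose on the fixture plate. Absent in some runs.
- pliers: pliers with tan handles, 31 x 200 x 13 mm, along own y; origin at the centre of the underside; to be left alone
- screwdriver: screwdriver with dark green handle, 27 x 224 x 25 mm, along own y; origin at the centre of the underside; to be left alone
Mind the look-alikes: they are no part of the job. Of the things shaped like the bush, the brass one is meant.

How it is judged:
By the outcome, as a careful person would: the job done as asked, in the order asked, and still so for the second after the job is handed in, with the robot touching nothing.
Of screw_a, screw_b, screw_c, screw_d only 2 to 4 are there at a start; the rules pass over those that are not, and their reading is None.
At some moment in a run one of screw_a, screw_b, screw_c, screw_d may be knocked a few centimetres aside while the robot is not near it.
Once in a run the grip may slacken for a moment while it holds something.
It also fails if it takes over 210 s, if anything falls off the work surface, if the arm or the gripper's body presses on something with over 40 N, if the wrist force passes 120 N, or if a joint passes its speed limit or range.

ROBOT

A 7-joint arm with a two-finger parallel gripper is mounted at the origin on a cart in front of the work surface, level with it; the furniture and walls round the work are solid. World frame = base frame: x ahead of the robot, y to its left, z up, the work surface at z = 0. Lengths are in mm, angles in rad, forces in N, time in s.
With the tool pointing down it reaches from about 425 to 925 mm from the base axis. Payload 6.8 kg.
Tool frame: the origin (TCP) lies between the finger pads; the fingertips stand 22 mm ahead of it and the grasp point (between the pads) lies 3 mm ahead of it (env.tips_ahead is the z of the fingertips in the tool frame, in mm); z points along the fingers, y is the line along which they close (so a half turn about z gives the same grasp; the last joint's range is limited). The gripper opens to 85 mm and grips with 20 to 120 N. Pads are 22 mm wide; open, the fingers measure 114 mm over their backs; the gripper's body (76 mm by 85 mm) begins 54 mm behind the grasp point. The pads swing forward as they close: fully open they stand 13 mm farther back than shut.
Start: joints at [1.112, 0.477, 0.022, 1.555, -0.011, 1.109, -0.083], TCP at [231.972, -633.905, 253.308] pointing down, gripper open.
Joint ranges: [-2.96, 2.96], [-0.34, 2.1], [-1.41, 1.46], [0.24, 2.44], [-1.37, 4.51], [0.17, 1.92], [-2.96, 2.96]. Speed limits (rad/s): [2.39, 2.39, 3.14, 3.14, 3.14, 3.14, 3.14].

INTERFACE

Orientations are given as a unit quaternion [x, y, z, w].
In Python, from workcell import env, viewer gives the robot as it stands. The module is installed in compiled form; this text tells all that it offers.
- The arm moves only by the shell command python3 -m jog 'ROWS'. ROWS is JSON, a list of rows, each a list of 5 numbers: the shift along the tool's x, y, z in units of 50 mm (1.0 is 50 mm), then the turn about the tool's z in units of 6 degrees (1.0 is 6 degrees), then the closure, from -1 (fully open) to 1 (shut). In form: [[dx, dy, dz, twist, gripper], ...]. A call has 1 to 10 rows; each row shifts and turns the commanded pose from where the row before left it, along the tool's axes as they then stand; what a row does not reach is not made up. A row lasts 1/8 s, in which the tool goes at most 62.5 mm and 10.7 degrees, less where a joint would pass 70% of its speed; a pose out of reach is approached as far as the arm can. A call with a number of a shift or a turn outside -1 to 1 is refused whole. A call with a gripper value outside its range is refused whole. The fingers move at their own pace and stop on an object; the grip force is fixed at half the most. Time passes only in rows, so rows that do not move let the fingers close. It gives the time, the measured TCP pose, the force, the opening and the grip force at its end, in the units of the state.
- env.observe(): the state, without advancing time (a new reading comes with each control period).
- viewer.capture(name): name is "scene" or "top" or "wrist"; returns a dict with "pixels" (384x512x3 uint8, blue, green, red), "z_map" (384x512 float32, mm along the optical axis (not along the pixel's ray), 0 where there is no reading), "camera_matrix" (3x3 intrinsics, pixels), "distortion" ([k1, k2, p1, p2, k3] as OpenCV has them; the pictures are not rectified), "position" and "rotation" of the camera in the world. Camera axes: x right, y down, z forward; pixel columns grow to the right and rows downward; lengths in mm; the calibration is good to about 2 mm. A picture is of the moment at which its call begins.
- env.hand_in(): hands the job in; it is judged then, once.
The state is a dict: "time": time; "joint_pos": joint angles; "dq": joint speeds; "joint_efforts": joint torques, N m; "position": TCP position; "tool_rot": TCP orientation; "ft_force": force on the tool from outside, world axes, zero at the start; "torque": the same for the moment, N m; "width": finger opening in mm; "grasp_force": force on a finger pad.
Only numpy, scipy, OpenCV 4.12 (cv2) and the standard library are available. Lean on these libraries where they do the work, as an engineer would, in place of code of your own. Each camera call takes 0.05 s, during which the arm holds its last target. There are 200 camera calls.

## Working session

There is one attempt and no reset: what is moved stays moved. The work goes in short steps, Python scripts to look and compute and a shell command to move; the robot and the scene stay as the last step left them, time stands still between calls to the robot, and variables do not carry over. Pictures are saved under pics/ and viewed, at most 14 in all, crops included, and the job is handed in when it is done.

```bash
mkdir -p pics; ls; cat > h.py <<'E'
import numpy as np, cv2
from workcell import env, viewer
from scipy.spatial.transform import Rotation as R
def cap(n,save=None,scale=None):
    c=viewer.capture(n)
    if save: cv2.imwrite('pics/'+save,c['pixels'])
    np.savez('/tmp/%s.npz'%n,**{k:np.array(v) for k,v in c.items()})
    return c
def load(n): return dict(np.load('/tmp/%s.npz'%n))
def rot(c):
    r=np.array(c['rotation'],float)
    return r if r.shape==(3,3) else R.from_quat(r).as_matrix()
def rays(c,uv):
    p=cv2.undistortPoints(np.array(uv,float).reshape(-1,1,2),np.array(c['camera_matrix'],float),np.array(c['distortion'],float)).reshape(-1,2)
    return np.c_[p,np.ones(len(p))]
def px(c,uv,win=1):
    """world points by depth map"""
    uv=np.array(uv,float).reshape(-1,2); d=[]
    for u,v in uv.round().astype(int):
        w=c['z_map'][max(v-win,0):v+win+1,max(u-win,0):u+win+1]; w=w[w>0]; d.append(np.median(w) if w.size else np.nan)
    return (rays(c,uv)*np.array(d)[:,None])@rot(c).T+np.array(c['position'])
def plane(c,uv,z):
    r=rays(c,uv)@rot(c).T; o=np.array(c['position'],float)
    return o+r*((z-o[2])/r[:,2])[:,None]
def cloud(c):
    h,w=c['z_map'].shape; uu,vv=np.meshgrid(np.arange(w),np.arange(h))
    P=(rays(c,np.c_[uu.ravel(),vv.ravel()])*c['z_map'].reshape(-1,1))@rot(c).T+np.array(c['position'])
    P[c['z_map'].ravel()<=0]=np.nan
    return P.reshape(h,w,3)
E
python3 - <<'E'
from h import *
for n in ('top','scene'):
    c=cap(n); cv2.imwrite('pics/%s0.png'%n,cv2.resize(c['pixels'],(800,600),interpolation=cv2.INTER_CUBIC)); print(n,c['position'],c['rotation'],c['camera_matrix'])
s=env.observe(); print({k:np.round(v,3) for k,v in s.items()},env.tips_ahead)
E
```

```text
pics
top [ 369.87519829  -87.2402753  1220.60604623] [ 0.70943424 -0.69948021  0.06160122 -0.06029747] [[379.25428058   0.         251.49858953]
 [  0.         379.25428058 192.2008817 ]
 [  0.           0.           1.        ]]
scene [ 45.1410034  617.92083819 631.10351384] [-0.28169332  0.82438375 -0.46447708  0.15906401] [[387.14271407   0.         249.97265007]
 [  0.         387.14271407 197.13219329]
 [  0.           0.           1.        ]]
{'time': np.float64(0.1), 'joint_pos': array([ 1.112,  0.478,  0.022,  1.556, -0.011,  1.109, -0.083]), 'dq': array([-0.001, -0.002, -0.   , -0.003,  0.   ,  0.002,  0.001]), 'joint_efforts': array([ 4.0000e-03, -5.9776e+01,  1.6130e+00, -2.8196e+01,  1.3000e-02,
        5.0000e-03,  0.0000e+00]), 'position': array([ 231.78 , -633.43 ,  252.412]), 'tool_rot': array([ 0.985,  0.175, -0.   , -0.001]), 'ft_force': array([ 0.796, -0.608, -0.785]), 'torque': array([ 0.061, -0.005, -0.016]), 'grasp_force': np.float64(0.0), 'width': np.float64(84.939)} 22.0
```

View pics/top0.png

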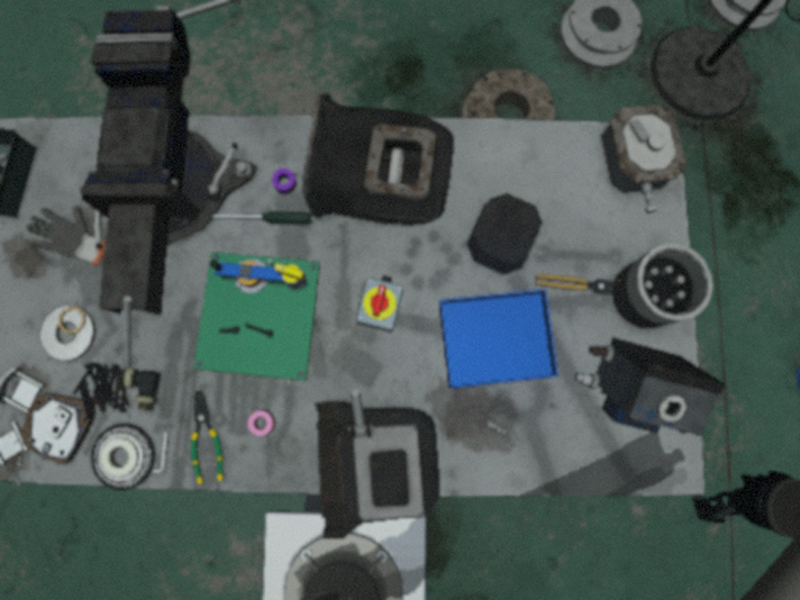

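View pics/scene0.png

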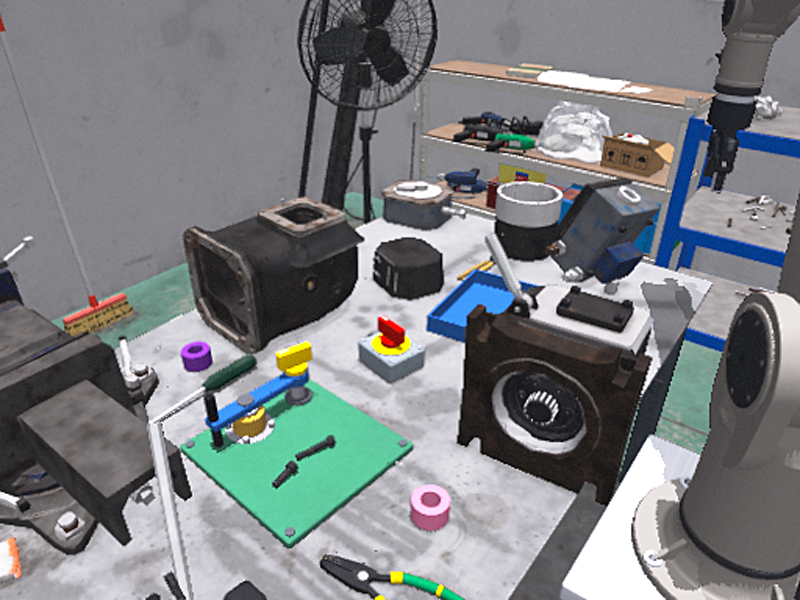

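```bash
cat > m.py <<'E'
from h import *
c=load('top'); P=cloud(c); s=512/800
hsv=cv2.cvtColor(c['pixels'],cv2.COLOR_BGR2HSV)
def mask(lo,hi,box):
    m=cv2.inRange(hsv,lo,hi); k=np.zeros_like(m); x0,y0,x1,y1=[int(b*s) for b in box]; k[y0:y1,x0:x1]=1
    return m*k
def rect(name,m,z):
    ys,xs=np.nonzero(m); w=plane(c,np.c_[xs,ys],z)[:,:2]
    r=cv2.minAreaRect(w.astype(np.float32)); zz=np.nanpercentile(P[ys,xs,2],[10,50,90])
    print(name,len(xs),'ctr',np.round(r[0],1),'size',np.round(r[1],1),'ang',round(r[2],2),'mean',w.mean(0).round(1),'z',zz.round(1)); return w
g=rect('plate',mask((45,80,40),(85,255,255),(190,245,325,385)),12)
rect('tray',mask((100,120,60),(125,255,255),(430,285,560,390)),35)
rect('armblue',mask((100,120,60),(125,255,255),(205,250,290,290)),60)
rect('knob',mask((22,120,120),(35,255,255),(265,250,310,290)),106)
m=cv2.inRange(hsv,(0,150,100),(8,255,255))|cv2.inRange(hsv,(172,150,100),(180,255,255))
k=np.zeros_like(m);k[int(275*s):int(335*s),int(350*s):int(410*s)]=1
rect('iso',m*k,84)
# screws: dark in plate region
d=cv2.inRange(hsv,(0,0,0),(180,255,70)); k=np.zeros_like(d);k[int(295*s):int(370*s),int(205*s):int(305*s)]=1
n,l,st,ce=cv2.connectedComponentsWithStats(d*k)
for i in range(1,n):
    if st[i,4]>5: rect('dark%d'%i,(l==i).astype(np.uint8),24)
for nme,u,v in [('bighouse',380,130),('bighouse2',440,200),('hex',505,230),('can',665,270),('box2',390,440),('box2r',430,410),('lever',357,410),('vise',140,150),('vise2',140,270),('visetop',140,40)]:
    print(nme,px(c,[[u*s,v*s]]).round(0))
E
python3 m.py
```

```text
plate 4500 ctr [547.1 193.8] size [235.6 249. ] ang 85.58 mean [528.4 192.9] z [ 8.4 11.5 14.8]
tray 3890 ctr [ 504.5 -300.8] size [179.8 221.5] ang 6.95 mean [ 502.4 -299.9] z [-0.2  3.2 19.7]
armblue 268 ctr [628.  204.9] size [132.5  28.5] ang 85.5 mean [627.  205.2] z [59.  62.4 66. ]
knob 128 ctr [620.7 114.4] size [48.  35.3] ang 38.74 mean [616.1 112.2] z [ 75.5 102.2 107.7]
iso 93 ctr [563.4 -60.1] size [31.9 32.6] ang 27.11 mean [563.5 -60.1] z [52.1 81.3 85.2]
dark1 28 ctr [511.5 244.8] size [ 9.5 32.7] ang 13.53 mean [512.5 243.4] z [21.3 23.2 28.3]
dark2 28 ctr [513.3 185.5] size [52.3  7.9] ang 75.15 mean [513.1 181.1] z [19.2 22.6 27.2]
bighouse [[863. -60. 211.]]
bighouse2 [[ 751. -174.  149.]]
hex [[ 718. -312.   72.]]
can [[ 634. -627.   98.]]
box2 [[309. -86. 210.]]
box2r [[ 357. -166.   -1.]]
lever [[359. -34. 275.]]
vise [[829. 392. 195.]]
vise2 [[608. 389. 149.]]
visetop [[1043.  404.  226.]]
```

```bash
cat >> h.py <<'E'
def go(x,y,z,yaw=None,mod=True):
    """print turn units (done first) then dx,dy,dz units to reach TCP target; yaw=tool x yaw in deg"""
    s=env.observe(); Rm=R.from_quat(s['tool_rot']).as_matrix(); p=np.array(s['position'])
    y0=np.degrees(np.arctan2(Rm[1,0],Rm[0,0])); yaw=y0 if yaw is None else yaw
    d=(y0-yaw+180)%360-180
    if mod: d=(d+90)%180-90
    a=np.radians(y0-d); t=np.array([x,y,z])-p
    ex=np.array([np.cos(a),np.sin(a)]); ey=np.array([np.sin(a),-np.cos(a)])
    print('t%.2f pos'%s['time'],p.round(1),'yaw %.2f'%y0,'j',np.round(s['joint_pos'],2),'w %.1f gf %.1f'%(s['width'],s['grasp_force']),'F',np.round(s['ft_force'],1))
    print(' turn %.3f u; then dx %.3f dy %.3f dz %.3f u'%(d/6,t[:2]@ex/50,t[:2]@ey/50,-t[2]/50))
E
python3 - <<'E'
from h import *
c=load('top');P=cloud(c).reshape(-1,3)
def rr(n,x0,x1,y0,y1,z0,z1):
    q=P[(P[:,0]>x0)&(P[:,0]<x1)&(P[:,1]>y0)&(P[:,1]<y1)&(P[:,2]>z0)&(P[:,2]<z1)][:,:2]
    r=cv2.minAreaRect(q.astype(np.float32)); w,v=np.linalg.eigh(np.cov(q.T)); print(n,len(q),np.round(r[0],1),np.round(r[1],1),round(r[2],1),'pca',np.degrees(np.arctan2(v[1,1],v[0,1])).round(1),q.mean(0).round(1))
rr('box',490,640,-130,10,28,48)
rr('bar',520,610,-110,-10,70,95)
rr('knob',570,670,70,160,95,120)
go(563.4,-60.1,330,0)
E
```

```text
box 573 [575.2 -61. ] [ 77.7 105.6] 76.7 pca 167.1 [567.5 -60.1]
bar 90 [569.  -59.9] [13.8 58.8] 76.9 pca 166.4 [568.8 -60. ]
knob 90 [620.4 116.1] [55.7 13.3] 73.2 pca 72.0 [619.7 115.3]
t0.10 pos [ 231.8 -633.4  252.4] yaw 20.10 j [ 1.11  0.48  0.02  1.56 -0.01  1.11 -0.08] w 84.9 gf 0.0 F [ 0.8 -0.6 -0.8]
 turn 3.350 u; then dx 6.632 dy -11.467 dz -1.552 u
```

```bash
python3 -m jog '[[0,0,-0.5,0.93,-1],[0,0,-0.5,0.93,-1],[0,0,-0.5,0.93,-1],[0,0,-0.5,0.93,-1],[0,0,0,0.93,-1],[0,0,0,0.93,-1],[0,0,0,0,-1]]'; python3 -c "
from h import *
go(568.8,-60,352)"
```

```text
time: 0.98
position: [232.0, -633.6, 352.8]
tool_rot: [0.993, -0.116, -0.0, -0.0]
ft_force: [-1.0, -1.0, -0.4]
width: 85.7
grasp_force: 0.0
t0.97 pos [ 232.  -633.6  352.8] yaw -13.33 j [ 1.02  0.41  0.15  1.44 -0.06  1.3  -0.63] w 85.7 gf 0.0 F [-1.  -1.  -0.4]
 turn 0.000 u; then dx 3.910 dy -12.717 dz 0.016 u
```

```bash
python3 -m jog '[[0.2,-0.8,0,0,-1],[0.25,-0.8,0,0,-1],[0.25,-0.8,0,0,-1],[0.25,-0.8,0,0,-1],[0.25,-0.8,0,0,-1],[0.25,-0.8,0,0,-1],[0.25,-0.8,0,0,-1],[0.25,-0.8,0,0,-1]]'; python3 -m jog '[[0.25,-0.8,0,0,-1],[0.25,-0.8,0,0,-1],[0.25,-0.8,0,0,-1],[0.25,-0.8,0,0,-1],[0.25,-0.8,0.4,0,-1],[0.25,-0.8,0.5,0,-1],[0.25,-0.8,0.5,0,-1],[0,0,0.5,0,-1],[0,0,0,0,-1]]'; python3 -c "
from h import *
go(568.8,-60,152)
c=cap('wrist','w1.png'); print(c['position'])
m=cv2.inRange(cv2.cvtColor(c['pixels'],cv2.COLOR_BGR2HSV),(0,150,70),(8,255,255)); ys,xs=np.nonzero(m)
w=plane(c,np.c_[xs,ys],84)[:,:2];print(len(xs),cv2.minAreaRect(w.astype(np.float32)))
P=cloud(c)[ys,xs]; q=P[(P[:,2]>75)&(P[:,2]<95)]; print(cv2.minAreaRect(q[:,:2].astype(np.float32)),np.median(q[:,2]))
"
```

```text
time: 1.98
position: [401.3, -343.8, 353.2]
tool_rot: [0.993, -0.115, -0.0, 0.0]
ft_force: [0.4, 0.5, -0.2]
width: 85.4
grasp_force: 0.0
time: 3.1
position: [549.5, -92.7, 256.3]
tool_rot: [0.993, -0.115, -0.002, 0.0]
ft_force: [-0.4, -0.3, -0.2]
width: 85.6
grasp_force: 0.0
t3.10 pos [549.5 -92.7 256.3] yaw -13.24 j [ 0.24  0.3  -0.23  1.82  0.08  1.04 -1.82] w 85.6 gf 0.0 F [-0.4 -0.3 -0.2]
 turn 0.000 u; then dx 0.227 dy -0.725 dz 2.086 u
[ 624.22351049 -109.28714633  376.16030912]
1191 ((573.8861083984375, -62.24518585205078), (32.33267593383789, 59.67293167114258), 54.89781951904297)
((572.7568359375, -59.99578094482422), (14.010741233825684, 58.54136276245117), 76.63152313232422) 83.36311020214487
```

View pics/w1.png

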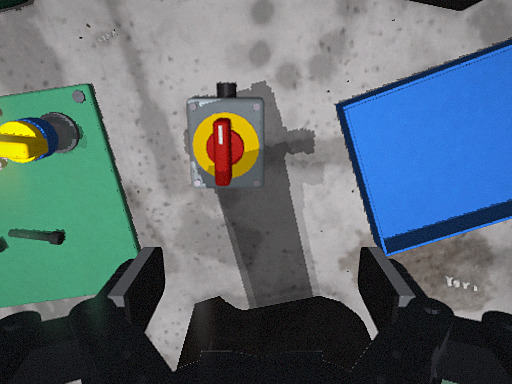

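```bash
python3 -m jog '[[0.28,-0.72,0.5,0,-1],[0,0,0.6,0,-1],[0,0,0.6,0,-1],[0,0,0.6,0,-1],[0,0,0,0,-1],[0,0,0,0,-1]]'; python3 -c "
from h import *
go(571.3,-60.2,80,-13.4)"
```

```text
time: 3.9
position: [573.9, -61.8, 145.2]
tool_rot: [0.993, -0.117, 0.001, -0.0]
ft_force: [0.0, 0.2, 0.0]
width: 85.6
grasp_force: 0.0
t3.90 pos [573.9 -61.8 145.2] yaw -13.41 j [ 0.18  0.45 -0.23  1.88  0.14  0.82 -1.93] w 85.6 gf 0.0 F [0.  0.2 0. ]
 turn -0.002 u; then dx -0.059 dy -0.018 dz 1.304 u
```

```bash
python3 -m jog '[[-0.05,-0.01,0.4,0,-1],[0,0,0.5,0,-1],[0,0,0.4,0,-1],[0,0,0,0,-1],[0,0,0,0,1],[0,0,0,0,1],[0,0,0,0,1],[0,0,0,0,1],[0,0,0,0,1],[0,0,0,0,1]]'; python3 -c "
from h import *
go(571.3,-60.2,80,76.6)"
```

```text
time: 5.15
position: [570.5, -60.8, 78.9]
tool_rot: [0.993, -0.117, 0.0, 0.0]
ft_force: [-1.6, -1.6, 5.8]
width: 12.8
grasp_force: 58.9
t5.15 pos [570.5 -60.8  78.9] yaw -13.41 j [ 0.16  0.54 -0.21  1.92  0.17  0.69 -1.96] w 12.8 gf 58.9 F [-1.6 -1.6  5.8]
 turn 14.999 u; then dx -0.015 dy -0.012 dz -0.022 u
```

```bash
python3 -m jog '[[0,0,0,-1,1],[0,0,0,-1,1],[0,0,0,-1,1],[0,0,0,-1,1],[0,0,0,-1,1],[0,0,0,-1,1],[0,0,0,-1,1],[0,0,0,-1,1]]';  python3 -m jog '[[0,0,0,-1,1],[0,0,0,-1,1],[0,0,0,-1,1],[0,0,0,-1,1],[0,0,0,-1,1],[0,0,0,-1,1],[0,0,0,-0.8,1],[0,0,0,0,1],[0,0,0,0,1]]'; python3 -c "
from h import *
go(571.3,-60.2,80,76.6)"
```

```text
time: 6.15
position: [570.7, -61.8, 78.9]
tool_rot: [0.954, 0.298, -0.0, 0.001]
ft_force: [-1.4, -3.6, 4.9]
width: 13.3
grasp_force: 58.8
time: 7.28
position: [571.4, -62.3, 78.9]
tool_rot: [0.792, 0.61, -0.0, 0.001]
ft_force: [1.5, -6.7, 4.0]
width: 12.9
grasp_force: 58.8
t7.28 pos [571.4 -62.3  78.9] yaw 75.25 j [ 0.45  0.61 -0.59  1.9   0.48  0.77 -0.66] w 12.9 gf 58.8 F [ 1.5 -6.7  4. ]
 turn -0.225 u; then dx 0.040 dy -0.011 dz -0.022 u
```

```bash
python3 -m jog '[[0,0,0,0,-1],[0,0,0,0,-1],[0,0,0,0,-1],[0,0,-0.5,0,-1],[0,0,-0.6,0,-1],[0,0,-0.6,0,-1],[0,0,-0.6,0,-1],[0,0,-0.6,0,-1],[0,0,-0.3,0,-1]]';  python3 -m jog '[[0.55,-0.36,0,0,-1],[0.55,-0.36,0,0,-1],[0.55,-0.36,0,0,-1],[0.55,-0.36,0,0,-1],[0.55,-0.36,0,0,-1],[0.55,-0.36,0,0,-1],[0,0,0,0,-1]]'; cat > sc.py <<'E'
from h import *
import sys
c=cap('wrist',sys.argv[1]); hsv=cv2.cvtColor(c['pixels'],cv2.COLOR_BGR2HSV); P=cloud(c)
O=np.array([621.3,115.3]); a=np.radians(-4.42); Rf=np.array([[np.cos(a),-np.sin(a)],[np.sin(a),np.cos(a)]])
f=(P[...,:2]-O)@Rf
on=(f[...,0]>-202)&(f[...,0]<42)&(f[...,1]>-42)&(f[...,1]<187)&(P[...,2]>5)&(P[...,2]<36)
ng=~((hsv[...,0]>45)&(hsv[...,0]<90)&(hsv[...,1]>60))
m=cv2.morphologyEx((on&ng).astype(np.uint8),cv2.MORPH_OPEN,np.ones((3,3)))
n,l,st,ce=cv2.connectedComponentsWithStats(m)
for i in range(1,n):
    if st[i,4]<40: continue
    ys,xs=np.nonzero(l==i); w=plane(c,np.c_[xs,ys],20)[:,:2]; r=cv2.minAreaRect(w.astype(np.float32))
    ev,v=np.linalg.eigh(np.cov(w.T)); u=(w-w.mean(0))@v[:,1]; t=(w-w.mean(0))@v[:,0]
    wd=[np.ptp(t[(u>q0)&(u<=q1)]) for q0,q1 in ((u.min(),u.min()+8),(u.max()-8,u.max()))]
    mid=w.mean(0)+v[:,1]*(u.min()+u.max())/2
    print(i,st[i,4],'mid',mid.round(1),'len %.1f'%np.ptp(u),'ang %.1f'%np.degrees(np.arctan2(v[1,1],v[0,1])),'endw',np.round(wd,1),'z',np.nanpercentile(P[ys,xs,2],90).round(1),'px',ce[i].round(0),'sat/val',hsv[ys,xs,1:].mean(0).round(0))
go(512,183,60,75)
E
python3 sc.py w2.png; python3 -c "
from h import *
c=cap('top'); cv2.imwrite('pics/t2.png',cv2.resize(c['pixels'][140:260,110:290],(800,534),interpolation=cv2.INTER_CUBIC))"
```

```text
time: 8.4
position: [571.0, -59.8, 239.8]
tool_rot: [0.791, 0.612, 0.001, 0.001]
ft_force: [0.1, 0.4, 0.1]
width: 85.5
grasp_force: 0.0
time: 9.28
position: [506.0, 129.6, 238.0]
tool_rot: [0.79, 0.614, -0.0, -0.001]
ft_force: [0.0, -0.0, -0.4]
width: 85.2
grasp_force: 0.0
1 1530 mid [609.1 211.7] len 69.6 ang 85.4 endw [19.  21.2] z 24.7 px [345.  51.] sat/val [ 49. 169.]
2 500 mid [514.8 249.1] len 40.5 ang 92.9 endw [14.5  8.2] z 27.9 px [239.  40.] sat/val [36. 51.]
3 521 mid [517.  187.1] len 58.9 ang 71.5 endw [13.6  7.1] z 26.4 px [257. 105.] sat/val [42. 36.]
4 96 mid [661.2 167.3] len 12.0 ang 163.1 endw [7.5 7.4] z 35.0 px [406.  85.] sat/val [ 37. 167.]
5 427 mid [609.7 121.4] len 38.4 ang 69.3 endw [13.  11.4] z 18.7 px [361. 144.] sat/val [28. 71.]
6 102 mid [429.8 100.2] len 12.5 ang -167.1 endw [11.4 11.4] z 15.4 px [199. 204.] sat/val [26. 65.]
t9.32 pos [506.8 127.7 237.9] yaw 75.57 j [ 0.28  0.34 -0.78  1.89  0.28  1.02 -0.87] w 85.4 gf 0.0 F [ 0.1 -0.5 -0.3]
 turn 0.096 u; then dx 1.096 dy -0.185 dz 3.557 u
```

View pics/w2.png

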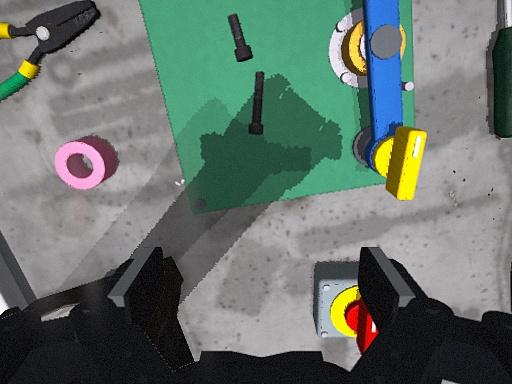

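View pics/t2.png

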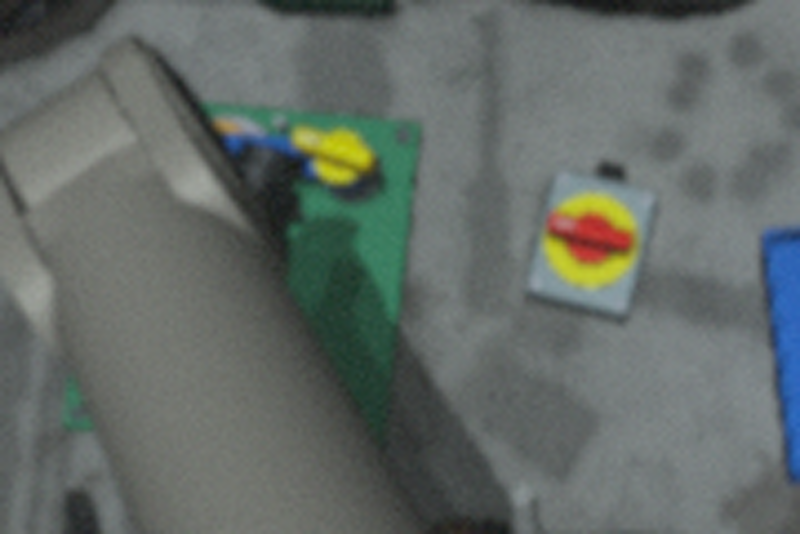

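```bash
python3 -m jog '[[0,0,0,0.6,-1],[0.4,-0.1,0.5,0,-1],[0.4,-0.1,0.6,0,-1],[0.35,0,0.6,0,-1],[0,0,0.6,0,-1],[0,0,0.2,0,-1],[0,0,0,0,-1]]'; sed -i 's/^go.*/if len(sys.argv)>2: go(*eval(sys.argv[2]))/' sc.py; python3 sc.py w3.png '(515,185.5,36,72)'
```

```text
time: 10.25
position: [516.0, 183.4, 112.9]
tool_rot: [0.81, 0.586, -0.001, -0.0]
ft_force: [0.3, 0.1, 0.2]
width: 85.4
grasp_force: 0.0
2 176 mid [631.8 264. ] len 12.8 ang 112.0 endw [6.6 6.9] z 32.8 px [408.  16.] sat/val [104.  18.]
3 381 mid [448.  306.9] len 12.2 ang 148.2 endw [12.1 12.1] z 15.4 px [85. 49.] sat/val [ 27. 126.]
4 3791 mid [610.6 215.8] len 69.0 ang 76.8 endw [31.6 22.9] z 27.4 px [389. 107.] sat/val [ 57. 165.]
5 1048 mid [514.8 249.6] len 40.4 ang 91.7 endw [15.4  8.2] z 27.8 px [227. 110.] sat/val [29. 51.]
6 1132 mid [516.7 186.3] len 61.6 ang 71.5 endw [14.   7.2] z 26.0 px [260. 200.] sat/val [44. 31.]
7 85 mid [667.  162.2] len 8.6 ang 86.0 endw [4.6 4.6] z 35.0 px [492. 163.] sat/val [ 13. 229.]
8 1463 mid [612.7 121.3] len 42.7 ang 73.5 endw [14.3 18.3] z 27.1 px [420. 238.] sat/val [26. 73.]
9 178 mid [431.7 103.2] len 12.7 ang 54.2 endw [11.9 11.9] z 15.0 px [189. 328.] sat/val [26. 62.]
t10.30 pos [516.5 183.9 113.8] yaw 71.75 j [ 0.08  0.54 -0.68  1.94  0.46  0.82 -1.18] w 85.2 gf 0.0 F [-0.1 -0.  -0.4]
 turn -0.041 u; then dx 0.021 dy -0.038 dz 1.556 u
```

View pics/w3.png

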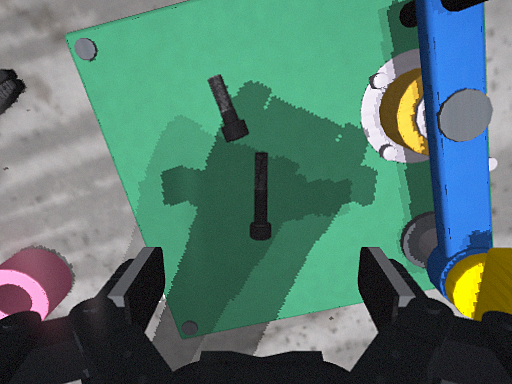

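```bash
python3 -m jog '[[0.02,-0.01,0.5,0,-1],[0,0,0.5,0,-1],[0,0,0.4,0,-1],[0,0,0.15,0,-1],[0,0,0,0,1],[0,0,0,0,1],[0,0,0,0,1],[0,0,0,0,1],[0,0,0,0,1],[0,0,0,0,1]]' ; python3 -m jog '[[0,0,-0.4,0,1],[0,0,-0.5,0,1],[0,0,-0.5,0,1],[0,0,-0.5,0,1],[0,0,-0.5,0,1],[0,0,-0.2,0,1],[0,0,0,0,1]]'; python3 -c "
from h import *
go(0,0,0)
a=np.radians(6.95);X=np.array([np.cos(a),np.sin(a)]);Y=np.array([-X[1],X[0]]);T=np.array([504.5,-300.8])
for x,y in [(-45,-50),(-10,-50),(25,-50),(0,50)]: print(x,y,(T+x*X+y*Y).round(1))
go(*(T-45*X-50*Y),160)"
```

```text
time: 11.55
position: [516.0, 185.6, 36.3]
tool_rot: [0.81, 0.586, 0.0, 0.0]
ft_force: [-0.9, -0.5, 5.4]
width: 6.4
grasp_force: 58.8
time: 12.42
position: [516.0, 185.6, 166.5]
tool_rot: [0.81, 0.586, 0.001, 0.0]
ft_force: [0.1, -0.0, -0.6]
width: 6.5
grasp_force: 58.8
t12.43 pos [516.  185.6 166.5] yaw 71.81 j [ 0.12  0.47 -0.73  1.9   0.39  0.91 -1.12] w 6.5 gf 58.8 F [ 0.1 -0.  -0.6]
 turn 0.000 u; then dx -6.748 dy -8.645 dz 3.330 u
-45 -50 [ 465.9 -355.9]
-10 -50 [ 500.6 -351.6]
25 -50 [ 535.4 -347.4]
0 50 [ 498.4 -251.2]
t12.43 pos [516.  185.6 166.5] yaw 71.81 j [ 0.12  0.47 -0.73  1.9   0.39  0.91 -1.12] w 6.5 gf 58.8 F [ 0.1 -0.  -0.6]
 turn 0.000 u; then dx -10.601 dy 2.429 dz 0.130 u
```

```bash
python3 -m jog '[[0,0,-0.6,0,1],[0,0,-0.6,0,1],[-0.4,0.1,-0.6,0,1],[-0.7,0.16,0,0,1],[-0.7,0.16,0,0,1],[-0.7,0.16,0,0,1],[-0.7,0.16,0,0,1],[-0.7,0.16,0,0,1],[-0.7,0.16,0,0,1],[-0.7,0.16,0,0,1]]' ; python3 -m jog '[[-0.7,0.16,0,0,1],[-0.7,0.16,0,0,1],[-0.7,0.16,0,0,1],[-0.7,0.16,0,0,1],[-0.7,0.16,0,0,1],[-0.7,0.16,0,0,1],[-0.7,0.16,0,0,1],[-0.4,0.1,0,0,1],[0,0,0,0,1]]'; python3 -c "
from h import *
go(465.9,-355.9,29)"
```

```text
time: 13.68
position: [490.1, -86.5, 254.7]
tool_rot: [0.81, 0.586, -0.001, -0.001]
ft_force: [0.6, -0.5, -0.7]
width: 6.3
grasp_force: 58.8
time: 14.8
position: [465.6, -356.9, 254.8]
tool_rot: [0.811, 0.586, -0.0, -0.001]
ft_force: [-0.5, -0.3, 0.0]
width: 6.1
grasp_force: 58.8
t14.80 pos [ 465.6 -356.9  254.8] yaw 71.69 j [ 0.98  0.39 -0.55  1.74  0.23  1.08  0.03] w 6.1 gf 58.8 F [-0.5 -0.3  0. ]
 turn 0.000 u; then dx 0.020 dy -0.001 dz 4.516 u
```

```bash
python3 -m jog '[[0,0,0.6,0,1],[0,0,0.7,0,1],[0,0,0.7,0,1],[0,0,0.7,0,1],[0,0,0.7,0,1],[0,0,0.6,0,1],[0,0,0.3,0,1],[0,0,0.2,0,1],[0,0,0,0,1]]' ; python3 -m jog '[[0,0,0,0,0.5],[0,0,0,0,0.3],[0,0,0,0,0.3],[0,0,-0.5,0,0.3],[0,0,-0.7,0,0.3],[0,0,-0.7,0,-1],[0,0,-0.7,0,-1],[0,0,-0.7,0,-1],[0,0,-0.7,0,-1],[0,0,0,0,-1]]'; python3 -c "
from h import *
cap('wrist','w4.png')
go(515,251,110,92)"
```

```text
time: 15.92
position: [466.6, -355.6, 30.9]
tool_rot: [0.81, 0.587, 0.0, -0.0]
ft_force: [0.2, 0.3, -0.1]
width: 6.3
grasp_force: 58.8
time: 17.18
position: [467.8, -356.8, 234.1]
tool_rot: [0.81, 0.586, 0.001, 0.003]
ft_force: [-0.6, -0.5, -0.4]
width: 85.0
grasp_force: 0.0
t17.23 pos [ 466.8 -356.4  232.1] yaw 71.81 j [ 0.98  0.41 -0.55  1.77  0.25  1.03  0.01] w 85.5 gf 0.0 F [-0.  -0.7 -0.2]
 turn -3.366 u; then dx 12.106 dy 1.388 dz 2.442 u
```

View pics/w4.png

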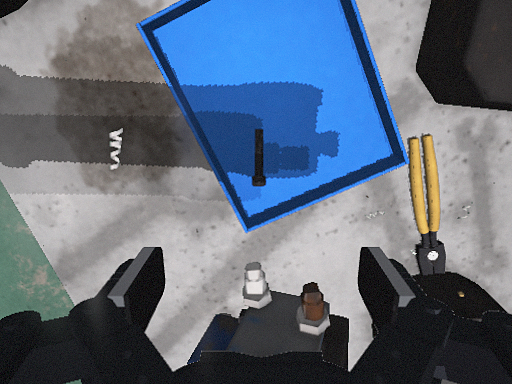

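```bash
python3 -m jog '[[0,0,-0.5,-0.68,-1],[0,0,-0.3,-0.68,-1],[0,0,0,-0.68,-1],[0,0,0,-0.68,-1],[0,0,0,-0.65,-1],[0.7,0.1,0,0,-1],[0.8,0.1,0,0,-1],[0.8,0.1,0,0,-1],[0.8,0.1,0,0,-1],[0.8,0.1,0,0,-1]]' ; python3 -m jog '[[0.8,0.1,0,0,-1],[0.8,0.1,0,0,-1],[0.8,0.1,0,0,-1],[0.8,0.1,0,0,-1],[0.8,0.1,0,0,-1],[0.8,0.1,0,0,-1],[0.8,0.1,0,0,-1],[0.8,0.1,0,0,-1],[0.4,0,0,0,-1],[0,0,0,0,-1]]'; python3 sc.py w5.png '(514.3,253.5,36,92)'; python3 -c "
from h import *
c=load('top');
c=cap('top');P=cloud(c).reshape(-1,3);P=P[P[:,2]>40]
for y0 in range(300,400,20):
    q=P[(P[:,1]>y0)&(P[:,1]<y0+20)&(P[:,2]<210)&(P[:,0]>450)]; print(y0,q[:,0].min().round() if len(q) else None, q[:,2].max().round() if len(q) else None)"
```

```text
time: 18.48
position: [483.5, -159.0, 269.5]
tool_rot: [0.694, 0.72, -0.0, -0.001]
ft_force: [0.2, 0.2, -0.5]
width: 85.4
grasp_force: 0.0
time: 19.73
position: [511.2, 182.3, 269.7]
tool_rot: [0.693, 0.721, -0.001, -0.001]
ft_force: [-0.4, -0.5, 0.0]
width: 85.4
grasp_force: 0.0
1 125 mid [446.2 307.5] len 11.3 ang 175.6 endw [11.3 11.3] z 15.7 px [202.  31.] sat/val [ 26. 127.]
2 118 mid [667.7 289.6] len 11.4 ang -173.6 endw [10.8 10.9] z 15.9 px [416.  58.] sat/val [ 25. 117.]
3 354 mid [514.7 249.4] len 39.2 ang 93.8 endw [13.2  7.5] z 28.2 px [267.  95.] sat/val [35. 45.]
5 1120 mid [609.6 213.6] len 69.4 ang 82.1 endw [25.4 21. ] z 26.3 px [351. 129.] sat/val [ 52. 163.]
6 43 mid [661.6 164.9] len 10.7 ang 130.1 endw [6.  6.1] z 35.4 px [391. 175.] sat/val [ 23. 174.]
7 353 mid [611.1 122.6] len 38.5 ang 66.9 endw [12.6 13.1] z 19.9 px [343. 207.] sat/val [30. 70.]
8 82 mid [429.6 101.4] len 12.2 ang 98.4 endw [11.6 11.4] z 15.6 px [190. 219.] sat/val [25. 80.]
t19.77 pos [511.6 180.7 269.7] yaw 92.11 j [ 0.24  0.36 -0.86  1.81  0.3   1.11 -0.69] w 85.3 gf 0.0 F [-0.2 -1.  -0.4]
 turn 0.019 u; then dx 1.454 dy 0.104 dz 4.675 u
300 751.0 157.0
320 738.0 197.0
340 724.0 210.0
360 702.0 210.0
380 681.0 210.0
```

```bash
python3 -c "
from h import *
for n in ('wrist','top','scene'):
    c=load(n) if n!='scene' else cap(n);P=cloud(c).reshape(-1,3);P=P[(P[:,2]>60)&(P[:,2]<200)&(P[:,0]>430)&(P[:,0]<660)&(P[:,1]>290)&(P[:,1]<440)]
    print(n,len(P))
    for y0 in range(290,440,15):
        q=P[(P[:,1]>y0)&(P[:,1]<y0+15)]
        if len(q)>3: print(y0,len(q),np.percentile(q[:,0],[2,98]).round(),np.percentile(q[:,2],[2,98]).round())
c=load('wrist');r=rot(c);print(r[:,2])"
```

```text
wrist 0
top 119
410 48 [485. 658.] [ 91. 149.]
425 69 [466. 659.] [ 66. 152.]
scene 3071
365 245 [534. 656.] [ 74. 150.]
380 540 [529. 656.] [ 75. 192.]
395 637 [509. 654.] [127. 187.]
410 854 [487. 654.] [ 94. 150.]
425 795 [467. 655.] [ 66. 149.]
[ 0.0108331  -0.29677093 -0.95488725]
```

```bash
python3 -m jog '[[0.5,0.05,0.5,0.1,-1],[0.5,0.05,0.6,0,-1],[0.45,0,0.6,0,-1],[0,0,0.6,0,-1],[0,0,0.6,0,-1],[0,0,0,0,-1]]'; python3 sc.py w6.png '(514.3,253.5,36,92)'
```

```text
time: 20.62
position: [514.2, 251.0, 123.6]
tool_rot: [0.699, 0.715, -0.003, -0.0]
ft_force: [-0.4, -0.1, 1.5]
width: 85.1
grasp_force: 0.0
1 271 mid [446.7 309.2] len 11.9 ang 169.7 endw [11.8 11.8] z 15.4 px [160. 110.] sat/val [ 26. 137.]
2 275 mid [665.6 291.6] len 12.5 ang -177.8 endw [11.4 11.4] z 15.6 px [488. 144.] sat/val [ 29. 117.]
3 767 mid [514.7 249.1] len 42.5 ang 93.1 endw [14.7  7.8] z 27.6 px [262. 201.] sat/val [41. 34.]
4 237 mid [634.1 266.8] len 15.0 ang -142.0 endw [10.8 15.2] z 32.7 px [432. 180.] sat/val [91. 18.]
5 2156 mid [615.1 230.3] len 57.0 ang -142.9 endw [17.6 13. ] z 30.7 px [399. 226.] sat/val [ 87. 139.]
6 169 mid [604.  128.9] len 23.3 ang 67.0 endw [6.2 6.8] z 18.2 px [368. 340.] sat/val [30. 70.]
t20.68 pos [515.1 252.  125.3] yaw 91.35 j [ 0.01  0.58 -0.76  1.87  0.51  0.89 -0.97] w 84.9 gf 0.0 F [-0.1 -0.   0.6]
 turn -0.108 u; then dx 0.030 dy -0.015 dz 1.786 u
```

```bash
python3 -m jog '[[0.02,0,0.6,-0.1,-1],[0,0,0.6,0,-1],[0,0,0.4,0,-1],[0,0,0.17,0,-1],[0,0,0,0,1],[0,0,0,0,1],[0,0,0,0,1],[0,0,0,0,1],[0,0,0,0,1],[0,0,0,0,1]]' ; python3 -m jog '[[0,0,-0.4,0,1],[0,0,-0.6,0,1],[0,0,-0.7,0,1],[0,0,-0.7,0,1],[0,0,-0.7,0,1],[0,0,-0.7,0,1],[0,0,-0.7,0,1],[0,0,0,0,1]]'; python3 -c "
from h import *
go(520,-354,260,92)"
```

```text
time: 21.92
position: [515.3, 254.7, 37.8]
tool_rot: [0.694, 0.72, 0.0, 0.0]
ft_force: [-0.8, -1.0, 5.7]
width: 6.4
grasp_force: 58.9
time: 22.92
position: [516.0, 255.9, 266.1]
tool_rot: [0.694, 0.72, 0.003, 0.001]
ft_force: [0.1, -0.0, -0.2]
width: 6.4
grasp_force: 58.9
t22.93 pos [516.  255.9 266.1] yaw 92.06 j [ 0.09  0.43 -0.86  1.74  0.35  1.13 -0.84] w 6.4 gf 58.9 F [ 0.1 -0.  -0.2]
 turn 0.011 u; then dx -12.193 dy -0.345 dz 0.123 u
```

```bash
python3 -m jog '[[-0.6,-0.02,0,0,1],[-0.8,-0.03,0,0,1],[-0.8,-0.03,0,0,1],[-0.8,-0.03,0,0,1],[-0.8,-0.03,0,0,1],[-0.8,-0.03,0,0,1],[-0.8,-0.03,0,0,1],[-0.8,-0.03,0,0,1],[-0.8,-0.03,0,0,1]]' ; python3 -m jog '[[-0.8,-0.03,0,0,1],[-0.8,-0.03,0,0,1],[-0.8,-0.03,0,0,1],[-0.8,-0.03,0,0,1],[-0.8,-0.03,0,0,1],[-0.8,-0.03,0,0,1],[-0.4,0,0,0,1],[0,0,0,0,1]]'; python3 -c "
from h import *
go(512,-352,30,92)"
```

```text
time: 24.05
position: [513.7, -96.9, 261.9]
tool_rot: [0.694, 0.72, -0.0, -0.0]
ft_force: [0.6, -0.2, -0.7]
width: 6.2
grasp_force: 58.9
time: 25.05
position: [514.3, -356.4, 261.7]
tool_rot: [0.695, 0.719, 0.0, -0.001]
ft_force: [-0.6, 0.0, -0.2]
width: 6.9
grasp_force: 58.9
t25.05 pos [ 514.3 -356.4  261.7] yaw 91.93 j [ 0.99  0.47 -0.67  1.63  0.31  1.15  0.28] w 6.9 gf 58.9 F [-0.6  0.  -0.2]
 turn -0.011 u; then dx 0.090 dy -0.044 dz 4.634 u
```

```bash
python3 -m jog '[[0.09,-0.04,0.6,0,1],[0,0,0.7,0,1],[0,0,0.7,0,1],[0,0,0.7,0,1],[0,0,0.7,0,1],[0,0,0.6,0,1],[0,0,0.4,0,1],[0,0,0.2,0,1],[0,0,0,0,1]]' ; python3 -m jog '[[0,0,0,0,0.5],[0,0,0,0,0.3],[0,0,0,0,0.3],[0,0,-0.5,0,0.3],[0,0,-0.7,0,0.3],[0,0,-0.7,0,-1],[0,0,-0.7,0,-1],[0,0,-0.7,0,-1],[0,0,-0.7,0,-1],[0,0,0,0,-1]]'; python3 -c "
from h import *
go(512,-352,30,92)
c=cap('top');a=c['pixels'][150:250,115:235]
w=cap('wrist');b=w['pixels']
s=cap('scene')['pixels'][220:350,100:280]
im=np.zeros((600,800,3),np.uint8); im[:333,:400]=cv2.resize(a,(400,333),interpolation=cv2.INTER_CUBIC); im[:300,400:]=cv2.resize(b,(400,300)); im[333:333+260,:360]=cv2.resize(s,(360,260),interpolation=cv2.INTER_CUBIC)
cv2.imwrite('pics/m1.png',im)"
```

```text
time: 26.18
position: [512.9, -350.9, 32.4]
tool_rot: [0.694, 0.72, 0.0, -0.0]
ft_force: [0.2, 0.6, -0.9]
width: 6.4
grasp_force: 58.9
time: 27.42
position: [514.3, -352.0, 235.8]
tool_rot: [0.694, 0.72, 0.001, 0.003]
ft_force: [-0.3, 0.8, 0.1]
width: 85.6
grasp_force: 0.0
t27.43 pos [ 514.3 -352.   235.8] yaw 92.03 j [ 0.99  0.49 -0.66  1.67  0.33  1.09  0.26] w 85.6 gf 0.0 F [-0.3  0.8  0.1]
 turn 0.005 u; then dx 0.001 dy -0.046 dz 4.115 u
```

View pics/m1.png

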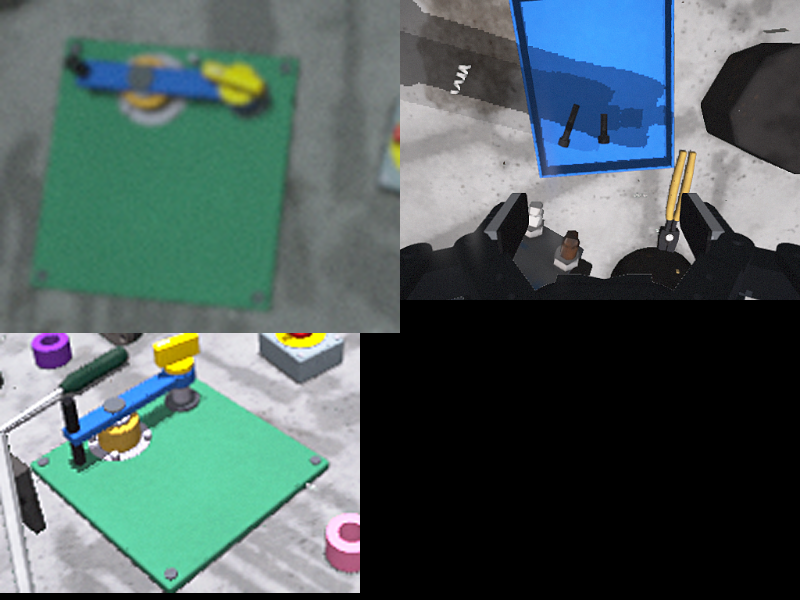

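```bash
python3 -m jog '[[0.5,0.1,-0.5,0,-1],[0.8,0.3,0,0,-1],[0.8,0.3,0,0,-1],[0.8,0.3,0,0,-1],[0.8,0.3,0,0,-1],[0.8,0.35,0,0,-1],[0.8,0.35,0,0,-1],[0.8,0.35,0,0,-1],[0.8,0.35,0,0,-1]]' ; python3 -m jog '[[0.8,0.35,0,0,-1],[0.8,0.35,0,0,-1],[0,0,0.4,0,-1],[0,0,0.4,0,-1],[0,0,0,0,-1],[0,0,0,0,-1]]'; python3 sc.py w7.png '(621,115.5,110,252.5,False)'; python3 -c "
from h import *
c=load('wrist');P=cloud(c).reshape(-1,3)
q=P[(P[:,2]>95)&(P[:,2]<120)&(abs(P[:,0]-621)<45)&(abs(P[:,1]-115)<45)][:,:2]; print('knob',cv2.minAreaRect(q.astype(np.float32)))"
```

```text
time: 28.7
position: [635.0, -0.8, 255.6]
tool_rot: [0.694, 0.72, -0.001, -0.001]
ft_force: [0.5, -0.3, 0.5]
width: 85.6
grasp_force: 0.0
time: 29.45
position: [667.5, 78.0, 217.2]
tool_rot: [0.695, 0.719, -0.0, 0.0]
ft_force: [0.7, -0.1, -0.3]
width: 85.4
grasp_force: 0.0
1 349 mid [601.8 201.7] len 35.8 ang 104.1 endw [7.5 6.5] z 20.7 px [189.  24.] sat/val [ 11. 244.]
2 995 mid [654.2 196.9] len 53.1 ang 63.9 endw [11.1 15.1] z 21.0 px [250.  31.] sat/val [ 26. 221.]
3 84 mid [657.1 168.6] len 8.7 ang 138.9 endw [8. 8.] z 34.8 px [252.  67.] sat/val [  7. 245.]
4 173 mid [640.5 120.1] len 27.7 ang 105.2 endw [6.8 6.8] z 18.5 px [233. 120.] sat/val [39. 69.]
5 142 mid [433.4  99.3] len 12.5 ang -173.5 endw [11.5 11.5] z 15.2 px [ 12. 135.] sat/val [ 25. 128.]
6 118 mid [653.5  81.6] len 12.2 ang 53.9 endw [11.3 11.3] z 15.4 px [246. 161.] sat/val [26. 68.]
t29.50 pos [667.7  78.4 217.8] yaw 91.96 j [ 0.27  0.6  -0.71  1.56  0.42  1.14 -0.5 ] w 85.4 gf 0.0 F [0.4 0.6 0.6]
 turn -26.757 u; then dx -0.426 dy 1.114 dz 2.157 u
knob ((622.8653564453125, 115.78102111816406), (56.42821502685547, 14.506734848022461), 72.11448669433594)
```

View pics/w7.png

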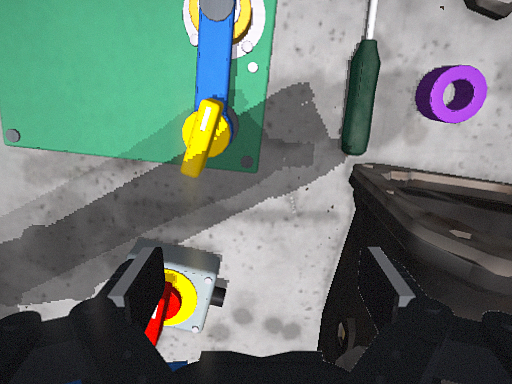

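```bash
python3 -m jog '[[0,0,0,-1,-1],[0,0,0,-1,-1],[0,0,0,-1,-1],[0,0,0,-1,-1],[0,0,0,-1,-1],[0,0,0,-1,-1],[0,0,0,-1,-1],[0,0,0,-1,-1],[0,0,0,-1,-1],[0,0,0,-1,-1]]' ; python3 -m jog '[[0,0,0,-1,-1],[0,0,0,-1,-1],[0,0,0,-1,-1],[0,0,0,-1,-1],[0,0,0,-1,-1],[0,0,0,-1,-1],[0,0,0,-1,-1],[0,0,0,-1,-1],[0,0,0,-1,-1]]';python3 -m jog '[[0,0,0,-1,-1],[0,0,0,-1,-1],[0,0,0,-1,-1],[0,0,0,-1,-1],[0,0,0,-1,-1],[0,0,0,-1,-1],[0,0,0,-1,-1],[0,0,0,-0.8,-1],[0,0,0,0,-1]]'; python3 -c "
from h import *
go(621.8,115.6,102.5,252.4,False)"
```

```text
time: 30.75
position: [667.9, 78.8, 218.4]
tool_rot: [0.24, 0.971, 0.0, 0.001]
ft_force: [0.0, -0.4, -0.0]
width: 85.5
grasp_force: 0.0
time: 31.88
position: [667.9, 78.7, 218.3]
tool_rot: [-0.226, 0.974, -0.0, 0.001]
ft_force: [0.0, -0.7, -0.1]
width: 85.5
grasp_force: 0.0
time: 33.0
position: [667.9, 78.7, 217.9]
tool_rot: [-0.593, 0.805, -0.0, 0.0]
ft_force: [0.3, -0.2, 0.3]
width: 85.3
grasp_force: 0.0
t33.00 pos [667.9  78.7 217.9] yaw -107.28 j [ 0.54  0.86 -1.28  1.54  0.84  1.37  2.03] w 85.3 gf 0.0 F [ 0.3 -0.2  0.3]
 turn 0.054 u; then dx -0.425 dy 1.101 dz 2.308 u
```

```bash
python3 -m jog '[[-0.22,0.55,0,0.05,-1],[-0.21,0.55,0.3,0,-1],[0,0,0.5,0,-1],[0,0,0.5,0,-1],[0,0,0,0,-1],[0,0,0,0,-1]]'; python3 -c "
from h import *
go(621.8,115.6,102.5,252.4,False)
c=cap('wrist');P=cloud(c).reshape(-1,3)
q=P[(P[:,2]>98)&(P[:,2]<120)&(abs(P[:,0]-621)<45)&(abs(P[:,1]-115)<45)][:,:2]; print('knob',len(q),cv2.minAreaRect(q.astype(np.float32)))"
```

```text
time: 33.75
position: [622.0, 116.0, 152.5]
tool_rot: [-0.591, 0.807, 0.0, 0.0]
ft_force: [0.3, 0.1, -0.0]
width: 85.9
grasp_force: 0.0
t33.75 pos [622.  116.  152.5] yaw -107.54 j [ 0.51  0.88 -1.25  1.69  0.88  1.25  1.88] w 85.9 gf 0.0 F [ 0.3  0.1 -0. ]
 turn 0.010 u; then dx 0.009 dy 0.001 dz 1.001 u
knob 2398 ((623.117431640625, 115.0508041381836), (55.45553207397461, 14.021206855773926), 71.95740509033203)
```

```bash
python3 -m jog '[[0,0,0.5,0,-1],[0,0,0.5,0,-1],[0,0,0,0,-1],[0,0,0,0,1],[0,0,0,0,1],[0,0,0,0,1],[0,0,0,0,1],[0,0,0,0,1],[0,0,0,0,1]]'; python3 -m jog '[[0,0,-0.008,1,1],[0,0,-0.008,1,1],[0,0,-0.008,1,1],[0,0,-0.008,1,1],[0,0,-0.008,1,1],[0,0,-0.008,1,1],[0,0,-0.008,1,1],[0,0,-0.008,1,1],[0,0,-0.008,1,1]]'; python3 -c "
from h import *
go(621.8,115.6,102.5,252.4,False)
print(env.observe()['torque'])"
```

```text
time: 34.92
position: [622.4, 116.0, 103.0]
tool_rot: [-0.591, 0.806, -0.001, 0.001]
ft_force: [4.0, -0.9, 2.9]
width: 13.1
grasp_force: 60.6
time: 36.05
position: [623.1, 115.6, 106.7]
tool_rot: [-0.159, 0.987, -0.0, 0.002]
ft_force: [5.8, -2.7, 4.2]
width: 12.7
grasp_force: 60.6
t36.05 pos [623.1 115.6 106.7] yaw -161.71 j [ 0.42  0.83 -1.05  1.73  0.81  1.08  0.99] w 12.7 gf 60.6 F [ 5.8 -2.7  4.2]
 turn -9.018 u; then dx 0.008 dy 0.025 dz 0.085 u
[-0.54597398 -1.26394459  0.11976562]
```

Turning smoothly; continue to the stop.

```bash
python3 -m jog '[[0,0,-0.008,1,1],[0,0,-0.008,1,1],[0,0,-0.008,1,1],[0,0,-0.008,1,1],[0,0,-0.008,1,1],[0,0,-0.008,1,1],[0,0,-0.008,1,1],[0,0,-0.008,1,1],[0,0,-0.008,1,1]]'; python3 -m jog '[[0,0,-0.008,1,1],[0,0,-0.008,1,1],[0,0,-0.008,1,1],[0,0,-0.008,1,1],[0,0,-0.008,1,1],[0,0,-0.008,1,1],[0,0,-0.008,1,1],[0,0,-0.008,1,1],[0,0,-0.008,1,1]]';  python3 -c "
from h import *
go(621.8,115.6,102.5,-97.7,False)
print(env.observe()['torque'])"; python3 -m jog '[[0,0,-0.008,0.7,1],[0,0,-0.008,0.5,1],[0,0,0,0.3,1],[0,0,0,0,1]]';python3 -c "
from h import *
go(621.8,115.6,102.5,-97.7,False)
print(env.observe()['torque'])"
```

```text
time: 37.17
position: [623.2, 114.7, 110.5]
tool_rot: [0.307, 0.952, -0.0, 0.002]
ft_force: [4.4, -5.0, 4.1]
width: 13.2
grasp_force: 60.9
time: 38.3
position: [622.7, 114.3, 114.2]
tool_rot: [0.705, 0.709, -0.0, 0.002]
ft_force: [2.3, -5.0, 7.2]
width: 13.1
grasp_force: 61.3
t38.30 pos [622.7 114.3 114.2] yaw 90.27 j [ 0.19  0.65 -0.66  1.74  0.49  0.92 -0.67] w 13.1 gf 61.3 F [ 2.3 -5.   7.2]
 turn -28.672 u; then dx -0.024 dy 0.021 dz 0.234 u
[-1.39919224 -0.62656824  0.08683515]
time: 38.8
position: [622.5, 114.2, 114.8]
tool_rot: [0.758, 0.653, -0.0, 0.002]
ft_force: [2.5, -5.2, 6.0]
width: 13.0
grasp_force: 61.2
t38.80 pos [622.5 114.2 114.8] yaw 81.49 j [ 0.16  0.64 -0.62  1.74  0.46  0.91 -0.8 ] w 13.0 gf 61.2 F [ 2.5 -5.2  6. ]
 turn 29.866 u; then dx -0.026 dy 0.017 dz 0.246 u
[-1.46099165 -0.67407629  0.35138502]
```

```bash
python3 -m jog '[[0,0,0,0,-1],[0,0,0,0,-1],[0,0,0,0,-1],[0,0,0,0,-1],[0,0,-0.4,0,-1],[0,0,-0.6,0,-1],[0,0,-0.6,0,-1],[0,0,-0.6,-0.7,-1],[0,0,0,0,-1]]'; python3 -m jog '[[0.5,0,0,0,-1],[0.5,0,0,0,-1],[0.4,0,0,0,-1],[0,0,0,0,-1],[0,0,0,0,-1]]'; python3 -c "
from h import *
go(634,264.7,160,85.6)
c=cap('wrist','w8.png');P=cloud(c)
m=(P[...,2]>107)&(P[...,2]<128)&(abs(P[...,0]-634)<40)&(abs(P[...,1]-265)<40)
q=P[m]; print('post',len(q),cv2.minAreaRect(q[:,:2].astype(np.float32)),np.median(q[:,2]))
m=(P[...,2]>98)&(P[...,2]<130)&(abs(P[...,0]-621)<45)&(abs(P[...,1]-115)<45)
q=P[m]
if len(q): print('knob',len(q),cv2.minAreaRect(q[:,:2].astype(np.float32)),np.median(q[:,2]))
"
```

```text
time: 39.92
position: [622.9, 117.2, 228.1]
tool_rot: [0.733, 0.68, 0.003, 0.001]
ft_force: [-0.8, 0.1, 0.1]
width: 85.3
grasp_force: 0.0
time: 40.55
position: [626.6, 184.9, 223.6]
tool_rot: [0.733, 0.68, -0.0, 0.0]
ft_force: [-0.5, -0.1, 0.2]
width: 85.5
grasp_force: 0.0
t40.55 pos [626.6 184.9 223.6] yaw 85.68 j [ 0.1   0.56 -0.7   1.6   0.39  1.12 -0.77] w 85.5 gf 0.0 F [-0.5 -0.1  0.2]
 turn 0.014 u; then dx 1.602 dy 0.024 dz 1.273 u
post 430 ((635.0473022460938, 265.26385498046875), (14.492236137390137, 14.53942584991455), 41.039451599121094) 115.9087321061165
knob 1313 ((623.1474609375, 115.98582458496094), (56.75410079956055, 14.789207458496094), 82.0975112915039) 117.8795257335866
```

View pics/w8.png

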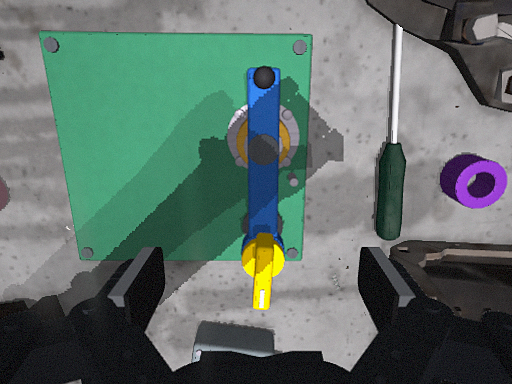

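```bash
python3 -m jog '[[0.55,0.01,0,0,-1],[0.55,0.01,0,0,-1],[0.5,0.01,0.4,0,-1],[0,0,0.6,0,-1],[0,0,0.5,0,-1],[0,0,0,0,-1]]'; python3 -c "
from h import *
go(634.4,265,104,85.6)"
```

```text
time: 41.35
position: [633.2, 263.5, 146.6]
tool_rot: [0.733, 0.68, -0.002, -0.0]
ft_force: [0.3, 0.6, 1.3]
width: 85.6
grasp_force: 0.0
t41.35 pos [633.2 263.5 146.6] yaw 85.66 j [-0.05  0.69 -0.66  1.58  0.47  1.04 -0.91] w 85.6 gf 0.0 F [0.3 0.6 1.3]
 turn 0.010 u; then dx 0.032 dy 0.022 dz 0.853 u
```

```bash
python3 -m jog '[[0.02,0.01,0.45,0,-1],[0,0,0.4,0,-1],[0,0,0,0,-1],[0,0,0,0,1],[0,0,0,0,1],[0,0,0,0,1],[0,0,0,0,1],[0,0,0,0,1],[0,0,0,0,1]]'; python3 -m jog '[[-0.008,-0.157,0,-0.5,1],[-0.016,-0.314,0,-1,1],[-0.016,-0.314,0,-1,1],[-0.016,-0.314,0,-1,1],[0,0,0,0,1]]'; python3 -c "
from h import *
go(634.4,265,104,85.6)"
```

```text
time: 42.48
position: [634.7, 266.9, 106.7]
tool_rot: [0.733, 0.68, 0.0, 0.0]
ft_force: [0.2, 0.3, 0.7]
width: 13.3
grasp_force: 58.4
time: 43.1
position: [578.9, 260.9, 106.7]
tool_rot: [0.596, 0.803, -0.0, -0.0]
ft_force: [-0.6, 0.9, 1.8]
width: 13.3
grasp_force: 58.6
t43.10 pos [578.9 260.9 106.7] yaw 106.86 j [-0.    0.69 -0.74  1.73  0.56  0.94 -0.67] w 13.3 gf 58.6 F [-0.6  0.9  1.8]
 turn 3.543 u; then dx 0.166 dy 1.101 dz 0.053 u
```

```bash
python3 -m jog '[[-0.016,-0.314,0,-1,1],[-0.016,-0.314,0,-1,1],[-0.016,-0.314,0,-1,1],[-0.016,-0.314,0,-1,1],[-0.016,-0.314,0,-1,1],[-0.016,-0.314,0,-1,1]]'; python3 -m jog '[[-0.016,-0.314,0,-1,1],[-0.016,-0.314,0,-1,1],[-0.016,-0.314,0,-1,1],[-0.016,-0.314,0,-1,1],[-0.016,-0.314,0,-1,1],[0,0,0,0,1]]'; python3 -c "
from h import *
go(472,127,104,175)"
```

```text
time: 43.85
position: [502.7, 208.9, 106.7]
tool_rot: [0.318, 0.948, 0.001, -0.001]
ft_force: [-3.7, 2.3, 3.1]
width: 13.1
grasp_force: 58.8
time: 44.6
position: [471.3, 135.2, 106.0]
tool_rot: [0.064, 0.998, -0.001, -0.003]
ft_force: [-12.1, 1.7, 10.6]
width: 13.2
grasp_force: 59.6
t44.60 pos [471.3 135.2 106. ] yaw 172.70 j [ 0.42  0.62 -1.06  2.06  0.71  0.89  0.4 ] w 13.2 gf 59.6 F [-12.1   1.7  10.6]
 turn -0.384 u; then dx -0.028 dy -0.162 dz 0.040 u
```

```bash
python3 -m jog '[[0,0,0,0,-1],[0,0,0,0,-1],[0,0,0,0,-1],[0,0,0,0,-1],[0,0,-0.4,0,-1],[0,0,-0.6,0,-1],[0,0,-0.6,0,-1],[0,0,-0.6,1,-1],[0,0,0,1,-1],[0,0,0,1,-1]]'; python3 -m jog '[[0,0,0,1,-1],[0,0,0,1,-1],[0,0,0,1,-1],[0,0,0,1,-1],[0,0,0,1,-1],[0,0,0,1,-1],[0,0,0,1,-1],[0,0,0,1,-1],[0,0,0,1,-1],[0,0,0,1,-1]]';  python3 -m jog '[[0,0,0,1,-1],[0,0,0,0.5,-1],[0,0,0,0,-1]]'; python3 -c "
from h import *
go(622,150,215,85.6)"
```

```text
time: 45.85
position: [474.5, 135.9, 216.8]
tool_rot: [0.221, 0.975, 0.0, 0.001]
ft_force: [-0.1, 0.5, 0.6]
width: 85.1
grasp_force: 0.0
time: 47.1
position: [474.2, 136.0, 216.4]
tool_rot: [0.678, 0.735, 0.0, 0.0]
ft_force: [-0.3, -0.2, -0.5]
width: 85.6
grasp_force: 0.0
time: 47.48
position: [474.2, 136.0, 216.4]
tool_rot: [0.733, 0.681, 0.0, 0.0]
ft_force: [0.0, 0.7, 0.2]
width: 85.6
grasp_force: 0.0
t47.48 pos [474.2 136.  216.4] yaw 85.78 j [ 0.32  0.34 -0.86  1.98  0.31  0.97 -0.77] w 85.6 gf 0.0 F [0.  0.7 0.2]
 turn 0.030 u; then dx 0.506 dy 2.926 dz 0.029 u
```

```bash
python3 -m jog '[[0.1,0.6,0,0,-1],[0.1,0.6,0,0,-1],[0.1,0.6,0,0,-1],[0.1,0.6,0,0,-1],[0.1,0.5,0,0,-1],[0,0,0,0,-1],[0,0,0,0,-1]]'; python3 -c "
from h import *
c=cap('wrist','w9.png');P=cloud(c);hsv=cv2.cvtColor(c['pixels'],cv2.COLOR_BGR2HSV)
m=(P[...,2]>38)&(P[...,2]<52)&(abs(P[...,0]-629)<45)&(abs(P[...,1]-210)<45)
q=P[m]; 
print('bush',len(q),cv2.minAreaRect(q[:,:2].astype(np.float32)),cv2.minEnclosingCircle(q[:,:2].astype(np.float32)),np.median(q[:,2]))
m=(P[...,2]>108)&(P[...,2]<130)&(abs(P[...,0]-621)<45)&(abs(P[...,1]-115)<45)
q=P[m]
if len(q): print('knob',len(q),cv2.minAreaRect(q[:,:2].astype(np.float32)),np.median(q[:,2]))
go(629.5,210.2,36,85.6)"
```

```text
time: 48.35
position: [619.7, 150.2, 216.1]
tool_rot: [0.733, 0.681, -0.0, -0.0]
ft_force: [0.2, -0.3, -0.1]
width: 85.3
grasp_force: 0.0
bush 2017 ((630.9097900390625, 210.2194061279297), (49.074832916259766, 49.27091979980469), 85.76044464111328) ((630.7369384765625, 210.26803588867188), 25.32227325439453) 43.21143766834376
knob 1396 ((622.7994384765625, 115.97108459472656), (55.551605224609375, 14.653543472290039), 82.85868072509766) 118.08138445130078
t48.40 pos [619.6 150.2 216.3] yaw 85.80 j [ 0.21  0.57 -0.77  1.65  0.43  1.11 -0.76] w 85.5 gf 0.0 F [-0.4  0.8 -0.3]
 turn 0.033 u; then dx 1.212 dy 0.105 dz 3.606 u
```

View pics/w9.png

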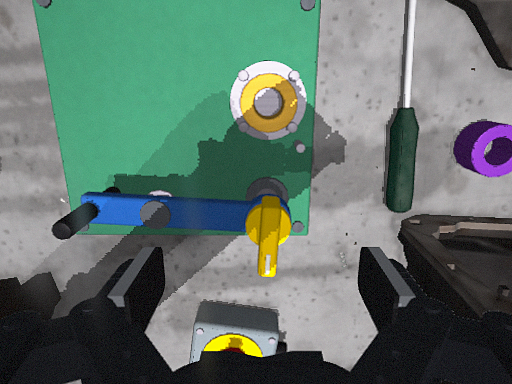

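```bash
python3 -m jog '[[0.4,0.06,0,0,-1],[0.4,0.06,0.4,0,-1],[0.4,0,0.6,0,-1],[0,0,0.6,0,-1],[0,0,0,0,-1],[0,0,0,0,-1]]'; python3 -c "
from h import *
c=cap('wrist','w10.png');P=cloud(c)
m=(P[...,2]>38)&(P[...,2]<52)&(abs(P[...,0]-629)<45)&(abs(P[...,1]-210)<45)
q=P[m]; 
print('bush',len(q),cv2.minAreaRect(q[:,:2].astype(np.float32)),cv2.minEnclosingCircle(q[:,:2].astype(np.float32)),np.median(q[:,2]))
go(630.3,210.2,36,85.6)"
```

```text
time: 49.15
position: [631.5, 210.4, 137.7]
tool_rot: [0.733, 0.68, 0.001, 0.0]
ft_force: [-0.3, 0.0, 0.8]
width: 85.9
grasp_force: 0.0
bush 2921 ((630.1984252929688, 210.54299926757812), (49.23079299926758, 49.087677001953125), 28.676849365234375) ((629.83740234375, 210.17630004882812), 25.19060516357422) 43.241653709896354
t49.20 pos [631.8 210.2 138.1] yaw 85.74 j [ 0.08  0.69 -0.72  1.64  0.52  1.01 -0.89] w 85.5 gf 0.0 F [-0.  -0.  -0.1]
 turn 0.023 u; then dx -0.003 dy -0.030 dz 2.042 u
```

```bash
python3 -m jog '[[0,-0.03,0.5,0,-1],[0,0,0.5,0,-1],[0,0,0.5,0,-1],[0,0,0.4,0,-1],[0,0,0.14,0,-1],[0,0,0,0,1],[0,0,0,0,1],[0,0,0,0,1],[0,0,0,0,1],[0,0,0,0,1]]'; python3 -c "
from h import *
go(630.3,210.2,36,85.6)";  python3 -m jog '[[0,0,-0.3,0,1],[0,0,-0.5,0,1],[0,0,-0.6,0,1],[0,0,-0.7,0,1],[0,0,-0.7,0,1],[0,0,-0.7,0,1],[0,0,-0.7,0,1],[0,0,0,0,1]]'; python3 -c "
from h import *
go(498.4,-251.2,240,97)"
```

```text
time: 50.45
position: [630.4, 210.1, 35.5]
tool_rot: [0.733, 0.68, 0.001, 0.0]
ft_force: [-0.3, -0.2, 6.5]
width: 49.5
grasp_force: 62.0
t50.45 pos [630.4 210.1  35.5] yaw 85.73 j [ 0.03  0.81 -0.65  1.69  0.61  0.86 -0.96] w 49.5 gf 62.0 F [-0.3 -0.2  6.5]
 turn 0.022 u; then dx 0.001 dy -0.003 dz -0.009 u
time: 51.45
position: [630.7, 210.8, 249.0]
tool_rot: [0.733, 0.68, 0.003, 0.001]
ft_force: [0.4, 0.7, -2.4]
width: 49.5
grasp_force: 62.9
t51.45 pos [630.7 210.8 249. ] yaw 85.76 j [ 0.11  0.58 -0.78  1.55  0.43  1.18 -0.82] w 49.5 gf 62.9 F [ 0.4  0.7 -2.4]
 turn -1.874 u; then dx -8.849 dy -3.752 dz 0.180 u
```

```bash
python3 -m jog '[[0,0,0,-0.94,1],[0,0,0,-0.94,1],[-0.3,-0.12,0,0,1],[-0.6,-0.25,0,0,1],[-0.6,-0.25,0,0,1],[-0.6,-0.25,0,0,1],[-0.6,-0.25,0,0,1],[-0.6,-0.25,0,0,1],[-0.6,-0.25,0,0,1]]'; python3 -m jog '[[-0.6,-0.25,0,0,1],[-0.6,-0.25,0,0,1],[-0.6,-0.25,0,0,1],[-0.6,-0.25,0,0,1],[-0.6,-0.25,0,0,1],[-0.6,-0.25,0,0,1],[-0.6,-0.25,0,0,1],[-0.6,-0.25,0,0,1],[-0.15,-0.13,0,0,1],[0,0,0,0,1]]';  python3 -c "
from h import *
go(498.4,-251.2,30,97)
c=cap('wrist','w11.png')"
```

```text
time: 52.58
position: [571.6, 3.8, 243.9]
tool_rot: [0.664, 0.748, -0.001, -0.0]
ft_force: [-0.2, -0.4, -1.9]
width: 49.1
grasp_force: 62.8
time: 53.82
position: [496.5, -252.8, 244.1]
tool_rot: [0.663, 0.748, -0.0, -0.0]
ft_force: [0.2, -0.0, -3.2]
width: 49.7
grasp_force: 62.8
t53.83 pos [ 496.5 -252.8  244.1] yaw 96.87 j [ 1.    0.4  -0.81  1.81  0.33  1.07  0.19] w 49.7 gf 62.8 F [ 0.2 -0.  -3.2]
 turn -0.022 u; then dx 0.028 dy 0.043 dz 4.282 u
```

View pics/w11.png

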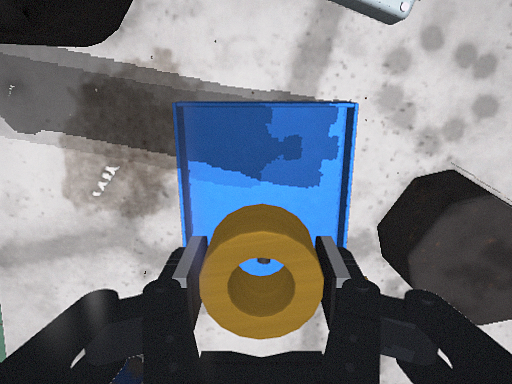

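```bash
python3 -c "
from h import *
c=load('wrist');print(plane(c,[[264,261]],12))"; python3 -m jog '[[0.03,0.04,0.5,0,1],[0,0,0.6,0,1],[0,0,0.6,0,1],[0,0,0.6,0,1],[0,0,0.6,0,1],[0,0,0.6,0,1],[0,0,0.4,0,1],[0,0,0,0,1]]';  python3 -c "
from h import *
go(498.4,-251.2,29.5,97)"
```

```text
[[ 515.47916448 -376.48870961   12.        ]]
time: 54.88
position: [498.9, -249.5, 48.4]
tool_rot: [0.662, 0.749, -0.0, -0.001]
ft_force: [-0.1, 1.3, -3.0]
width: 49.6
grasp_force: 62.9
t54.88 pos [ 498.9 -249.5   48.4] yaw 97.09 j [ 0.85  0.66 -0.65  1.95  0.58  0.73 -0.02] w 49.6 gf 62.9 F [-0.1  1.3 -3. ]
 turn 0.015 u; then dx -0.032 dy -0.014 dz 0.378 u
```

```bash
python3 -m jog '[[0,0,0.2,0,1],[0,0,0.1,0,1],[0,0,0.05,0,1],[0,0,0,0,1],[0,0,0,0,1]]';  python3 -c "
from h import *
go(498.4,-251.2,29.5,97)"
```

```text
time: 55.5
position: [499.5, -250.9, 32.2]
tool_rot: [0.663, 0.749, 0.0, 0.0]
ft_force: [0.6, 0.4, -1.9]
width: 49.7
grasp_force: 63.0
t55.50 pos [ 499.5 -250.9   32.2] yaw 97.01 j [ 0.83  0.68 -0.63  1.95  0.61  0.71 -0.04] w 49.7 gf 63.0 F [ 0.6  0.4 -1.9]
 turn 0.002 u; then dx -0.003 dy -0.024 dz 0.053 u
```

```bash
python3 -m jog '[[0,0,0.04,0,1],[0,0,0.03,0,1],[0,0,0.02,0,1],[0,0,0,0,1]]';  python3 -c "
from h import *
go(498.4,-251.2,29.5,97)"
```

```text
time: 56.0
position: [499.4, -250.8, 27.6]
tool_rot: [0.663, 0.749, -0.0, 0.0]
ft_force: [-1.5, 0.3, 1.3]
width: 49.4
grasp_force: 63.6
t56.00 pos [ 499.4 -250.8   27.6] yaw 97.02 j [ 0.83  0.69 -0.62  1.95  0.61  0.7  -0.05] w 49.4 gf 63.6 F [-1.5  0.3  1.3]
 turn 0.003 u; then dx -0.005 dy -0.021 dz -0.037 u
```

```bash
python3 -m jog '[[0,0,0,0,-0.1],[0,0,0,0,-0.4],[0,0,0,0,-0.6],[0,0,0,0,-0.6],[0,0,-0.2,0,-0.6],[0,0,-0.5,0,-0.6],[0,0,-0.6,0,-0.6],[0,0,-0.6,0,-1],[0,0,-0.6,0,-1],[0,0,-0.6,0,-1]]'; python3 -m jog '[[-0.6,0,-0.6,0,-1],[-0.7,0,0,0,-1],[-0.7,0,0,0,-1],[0,0,0,0,-1],[0,0,0,0,-1]]'; python3 -c "
from h import *
go(498.4,-251.2,29.5,97)
w=cap('wrist')['pixels'];c=cap('top');t=c['pixels'][150:280,115:365];s=cap('scene')['pixels'][150:350,100:400]
P=cloud(load('wrist'));q=P[(P[...,2]>30)&(P[...,2]<45)&(abs(P[...,0]-499)<40)&(abs(P[...,1]+251)<40)];print('bush',len(q),cv2.minEnclosingCircle(q[:,:2].astype(np.float32)),np.percentile(q[:,2],[5,50,95]))
im=np.zeros((600,800,3),np.uint8); im[:300,:400]=cv2.resize(w,(400,300)); im[:208,400:]=cv2.resize(t,(400,208),interpolation=cv2.INTER_CUBIC); im[300:,:450]=cv2.resize(s,(450,300),interpolation=cv2.INTER_CUBIC)
cv2.imwrite('pics/m2.png',im)"
```

```text
time: 57.25
position: [499.4, -250.6, 184.1]
tool_rot: [0.662, 0.749, 0.0, 0.0]
ft_force: [0.4, -0.1, 0.3]
width: 85.6
grasp_force: 0.0
time: 57.88
position: [511.6, -349.1, 212.7]
tool_rot: [0.662, 0.749, 0.0, -0.0]
ft_force: [-1.2, 0.9, 0.4]
width: 85.1
grasp_force: 0.0
t57.88 pos [ 511.6 -349.1  212.7] yaw 97.05 j [ 1.04  0.53 -0.75  1.7   0.4   1.07  0.29] w 85.1 gf 0.0 F [-1.2  0.9  0.4]
 turn 0.009 u; then dx 1.976 dy -0.024 dz 3.664 u
bush 2180 ((499.9075927734375, -250.7986602783203), 25.283878326416016) [33.72262295 35.26144928 36.48956945]
```

View pics/m2.png

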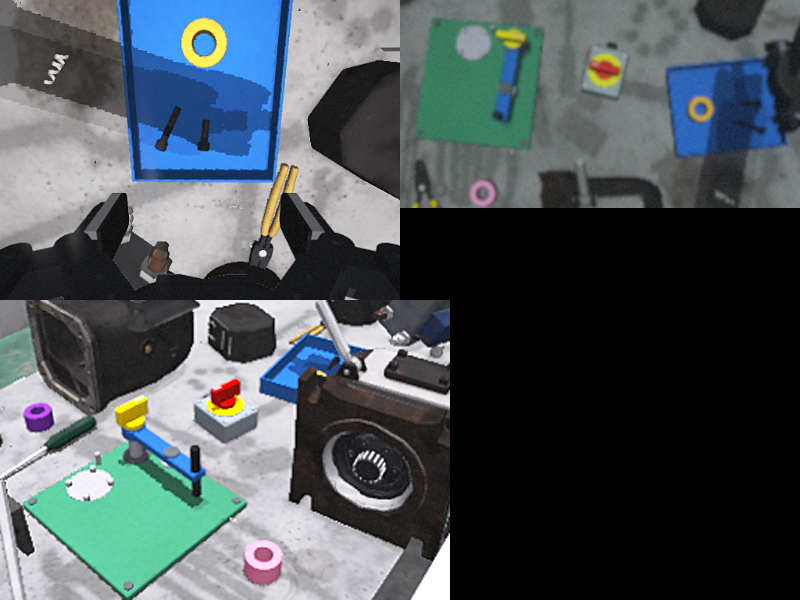

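```bash
python3 -c "
from workcell import env
print(env.hand_in())"
```

```text
the job is handed in; nothing more can be done
None
```

The job is handed in, with no verdict returned: isolator off, both screws present (B and D) in the tray, knob loosened to its stop, clamp arm swung about 87° towards the robot, and the bush standing upright beside the screws.

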